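# Set up packing and clamp straps on a rotary table

## Task

Set up the casting on the rotary table for clamping. Beyond each of the two studs stand the steel packing block that is exactly as high as the casting's ledge on that side, then lower a slotted strap over the stud so that it lies level and points straight at the casting, one end on the ledge and the other on the block, ready for the nut. Do not shift the casting, and leave the tallest block where it lies.

Things in the scene. Friction and masses are not known exactly. Their poses are not given: they have to be found in the camera images.
- rotary_table: Round steel rotary table, 249 mm across, with two crossed T-slots 12 mm wide, right of the middle of the bench, turned any way round, locked. Origin on its axis, 18 mm below the working surface, which is 50 mm above the bench. x runs along the T-slot that carries the casting and both studs.
- casting: Grey iron casting, loose, 1.3 kg, 84 (x) x 60 (y) mm, in the middle of the rotary table. Towards +x its flat ledge is 15 mm high, towards -x 30 mm; each runs from 16 to 42 mm from the middle. Between them a round bored boss, 32 mm across, 55 mm high, with webs to 26 mm either side, 34 mm high. Origin at the centre of the underside, on the table's surface; z up.
- stud_low: Upright threaded stud, 10 mm thick, chamfered end 44 mm above the rotary table's surface, fixed, 58 to 64 mm from the middle of the casting in front of its low (15 mm) ledge. Origin on its axis at the height of the table's surface.
- stud_high: Upright threaded stud, 10 mm thick, chamfered end 59 mm above the rotary table's surface, fixed, 58 to 64 mm from the middle of the casting in front of its high (30 mm) ledge. Origin on its axis at the height of the table's surface.
- packing_15: Ground steel packing block, the lowest of three: 28 (x) x 40 (y) x 15 mm high, small drilled hole in the top, lying loose on the bench. Origin at the centre of the underside, z up.
- packing_30: Ground steel packing block, the middle one of three: 28 (x) x 40 (y) x 30 mm high, small drilled hole in the top, loose on the bench. Origin at the centre of the underside, z up.
- packing_45: Ground steel packing block, the tallest of three: 28 (x) x 40 (y) x 45 mm high, small drilled hole in the top, loose on the bench; not wanted, stays where it lies. Origin at the centre of the underside, z up.
- strap_1: Dark steel clamp strap, 86 (x) x 42 (y) x 12 mm, with a slot right through it 46 (x) x 20 (y) mm in its middle, lying flat on the bench, 0.2 kg. Both ends are alike, and so are the two straps: either may go on either side. Origin at the centre of the underside, x along its length, z up.
- strap_2: The other clamp strap, alike in all: 86 (x) x 42 (y) x 12 mm, slot 46 x 20 mm. Origin at the centre of the underside, x along its length, z up.

How it is judged:
At the end, for the whole second after the job is handed in: 15 mm block at the low, 30 mm block at the high side, 78-112 mm from casting middle, within 15 mm of its x axis; a strap over each stud at 52-80 mm, within 12 mm and 0.21 rad of that axis, level to 0.07 rad, at ledge height to 4 mm; casting moved < 8 mm, 45 mm block < 20 mm; all at rest ((((x of packing_15 in the frame of casting between 0.078 and 0.112 m and y of packing_15 in the frame of casting between -0.015 and 0.015 m and z of packing_15 in the frame of casting between -0.004 and 0.004 m and x of strap_1 in the frame of casting between 0.052 and 0.08 m and y of strap_1 in the frame of casting between -0.012 and 0.012 m and z of strap_1 in the frame of casting between 0.011 and 0.019 m and y of stud_low in the frame of strap_1 between -0.011 and 0.011 m and angle between strap_1's own z axis and vertical below 0.07 rad and angle between the x axis of strap_1 and the x axis of casting, either way round below 0.21 rad) and (x of packing_30 in the frame of casting between -0.112 and -0.078 m and y of packing_30 in the frame of casting between -0.015 and 0.015 m and z of packing_30 in the frame of casting between -0.004 and 0.004 m and x of strap_2 in the frame of casting between -0.08 and -0.052 m and y of strap_2 in the frame of casting between -0.012 and 0.012 m and z of strap_2 in the frame of casting between 0.026 and 0.034 m and y of stud_high in the frame of strap_2 between -0.011 and 0.011 m and angle between strap_2's own z axis and vertical below 0.07 rad and angle between the x axis of strap_2 and the x axis of casting, either way round below 0.21 rad)) or ((x of packing_15 in the frame of casting between 0.078 and 0.112 m and y of packing_15 in the frame of casting between -0.015 and 0.015 m and z of packing_15 in the frame of casting between -0.004 and 0.004 m and x of strap_2 in the frame of casting between 0.052 and 0.08 m and y of strap_2 in the frame of casting between -0.012 and 0.012 m and z of strap_2 in the frame of casting between 0.011 and 0.019 m and y of stud_low in the frame of strap_2 between -0.011 and 0.011 m and angle between strap_2's own z axis and vertical below 0.07 rad and angle between the x axis of strap_2 and the x axis of casting, either way round below 0.21 rad) and (x of packing_30 in the frame of casting between -0.112 and -0.078 m and y of packing_30 in the frame of casting between -0.015 and 0.015 m and z of packing_30 in the frame of casting between -0.004 and 0.004 m and x of strap_1 in the frame of casting between -0.08 and -0.052 m and y of strap_1 in the frame of casting between -0.012 and 0.012 m and z of strap_1 in the frame of casting between 0.026 and 0.034 m and y of stud_high in the frame of strap_1 between -0.011 and 0.011 m and angle between strap_1's own z axis and vertical below 0.07 rad and angle between the x axis of strap_1 and the x axis of casting, either way round below 0.21 rad))) and linear speed of each of packing_15, packing_30, strap_1, strap_2, casting below 0.02 m/s and distance of casting from where it was at the start of the episode below 0.008 m and distance of packing_45 from where it was at the start of the episode below 0.02 m); the robot touches nothing.
It fails at once if the casting is shifted by more than 12 mm (distance of casting from where it was at the start of the episode above 0.012 m).
It fails at once if the tallest packing block is moved by more than 25 mm (distance of packing_45 from where it was at the start of the episode above 0.025 m).
It also fails if it takes over 134 s, if anything falls off the work surface, if the arm or the gripper's body presses on something with over 40 N, if the wrist force passes 120 N, or if a joint passes its speed limit or range.

## Robot

A 6-joint arm with a two-finger parallel gripper is mounted at the origin on the work surface; the furniture and walls round the work are solid. World frame = base frame: x ahead of the robot, y to its left, z up, the work surface at z = 0. Lengths are in m, angles in rad, forces in N, time in s.
With the tool pointing down it reaches from about 0.375 to 0.9 m from the base axis. Payload 3.1 kg.
Tool frame: the origin (TCP) lies at the very end of the fingers, on their centre line; the grasp point (between the pads) lies 19 mm behind it; z points along the fingers, y is the line along which they close (so a half turn about z gives the same grasp; the last joint's range is limited). The gripper opens to 85 mm and grips with 20 to 120 N. Pads are 22 mm wide; open, the fingers measure 114 mm over their backs; the gripper's body (76 mm by 85 mm) begins 54 mm behind the grasp point. The pads swing forward as they close: fully open they stand 13 mm farther back than shut.
Start: joints at [-1.373, 0.527, 1.433, -0, 1.181, -0.178], TCP at [0.23, -0.581, 0.231] pointing down, gripper open.
Joint ranges: [-3.08, 3.08], [-0.75, 2.2], [0.22, 2.44], [-1.43, 4.57], [0, 2.65], [-2.85, 2.85]. Speed limits (rad/s): [2.79, 2.79, 3.14, 3.14, 3.14, 3.14].

## Interface

Orientations are given as a unit quaternion [x, y, z, w].
In Python, from station import sense, snapshot, camera_params, sign_off gives the robot as it stands.
- The arm moves only by the shell command python3 -m handwheel 'ROWS' [OPENING] [FORCE]. ROWS is JSON, a list that holds one entry, the list of rows, each a list of 4 numbers: the shift along the tool's x, y, z in units of 25 mm (1.0 is 25 mm), then the turn about the tool's z in units of 6 degrees (1.0 is 6 degrees). A call has 1 to 20 rows; each row shifts and turns the commanded pose from where the row before left it, along the tool's axes as they then stand; what a row does not reach is not made up. A row lasts 1/8 s, in which the tool goes at most 62.5 mm and 10.7 degrees, less where a joint would pass 70% of its speed; a pose out of reach is approached as far as the arm can. A call is refused whole if a number of a shift passes 1 or a number of a turn 1, either way. A call with a gripper value outside its range is refused whole. OPENING is the finger opening in mm, from 0 to 85.4, set as the call begins (- or left out, the last holds). The fingers move at their own pace and stop on an object; FORCE is the grip in N (left out, the last holds). Time passes only in rows, so rows that do not move let the fingers close. It gives the time, the measured TCP pose, the force, the opening and the grip force at its end, in the units of the state.
- sense(): the state, without advancing time (a new reading comes with each control period).
- snapshot(name): name is "scene" or "side" or "wrist"; returns (picture, depth): 420x560x3 uint8, red, green, blue; 420x560 float32, m along the optical axis (not along the pixel's ray), 0 where there is no reading.
- camera_params(name): a dict with "mtx" (3x3 intrinsics, pixels), "extrinsics" (4x4, takes a point from camera to world coordinates); the wrist camera has in their place "hand_eye" (4x4, takes a point from camera to tool coordinates, whose origin is the TCP and whose axes are the flange's). Camera axes: x right, y up, looking along -z (the intrinsics and any distortion apply to the point x, -y, -z); pixel columns grow to the right and rows downward; lengths in m; the calibration is good to about 2 mm. A picture is of the moment at which its call begins: read the wrist's pose just before it. camera_params takes no time and is no camera call.
- sign_off(): hands the job in; it is judged then, once.
The state is a dict: "t": time; "q": joint angles; "qd": joint speeds; "tau": joint torques, N m; "tcp_pos": TCP position; "tool_rot": TCP orientation; "force": force on the tool from outside, world axes, zero at the start; "ft_torque": the same for the moment, N m; "finger_gap": opening from 0.0 (shut) to 1.0 (fully open); "gripper_force": force on a finger pad.
Only numpy, scipy, OpenCV 4.12 (cv2) and the standard library are available. Lean on these libraries where they do the work, as an engineer would, in place of code of your own. Each camera call takes 0.05 s, during which the arm holds its last target. There are 200 camera calls.

## Working session

There is one attempt and no reset: what is moved stays moved. The work goes in short steps, Python scripts to look and compute and a shell command to move; the robot and the scene stay as the last step left them, time stands still between calls to the robot, and variables do not carry over. Pictures are saved under pics/ and viewed, at most 14 in all, crops included, and the job is handed in when it is done.

```bash
ls; mkdir -p pics; cat > h.py <<'E'
import numpy as np, cv2
from station import sense, snapshot, camera_params
from scipy.spatial.transform import Rotation as R
def ext(name,s):
    c=camera_params(name); K=np.array(c["mtx"])
    if name=="wrist":
        T=np.eye(4);T[:3,:3]=R.from_quat(s["tool_rot"]).as_matrix();T[:3,3]=s["tcp_pos"];return K,T@np.array(c["hand_eye"])
    return K,np.array(c["extrinsics"])
def shot(name,tag):
    s=sense();K,T=ext(name,s);im,d=snapshot(name)
    cv2.imwrite(f"pics/{tag}.png",im[:,:,::-1]);np.savez(f"pics/{tag}.npz",im=im,d=d,K=K,T=T);return im,d,K,T
def load(tag):
    z=np.load(f"pics/{tag}.npz");return z["im"],z["d"],z["K"],z["T"]
def cloud(d,K,T):
    v,u=np.mgrid[:d.shape[0],:d.shape[1]]
    P=np.stack([(u-K[0,2])/K[0,0]*d,-(v-K[1,2])/K[1,1]*d,-d],-1)
    return P@T[:3,:3].T+T[:3,3]
def ray(u,v,z,K,T):
    r=T[:3,:3]@np.array([(u-K[0,2])/K[0,0],-(v-K[1,2])/K[1,1],-1]);return T[:3,3]+r*(z-T[2,3])/r[2]
E
python3 - <<'E'
from h import *
for n in("scene","side","wrist"):
    im,d,K,T=shot(n,n+"0");print(n,K.tolist(),T.round(3).tolist(),(d>0).mean(),{k:v for k,v in camera_params(n).items() if k not in("mtx","extrinsics","hand_eye")})
a=[cv2.imread(f"pics/{n}0.png") for n in("scene","side","wrist")]
print(sense())
E
```

```text
pics
scene [[529.1220998231767, 0.0, 286.7507270869311], [0.0, 529.1220998231767, 218.59588955944662], [0.0, 0.0, 1.0]] [[-0.724, 0.506, -0.469, -0.151], [-0.689, -0.525, 0.499, 0.695], [0.007, 0.685, 0.729, 1.032], [0.0, 0.0, 0.0, 1.0]] 0.995969387755102 {}
side [[449.6859172619169, 0.0, 275.81605238889483], [0.0, 449.6859172619169, 208.24214575142622], [0.0, 0.0, 1.0]] [[0.972, 0.096, -0.213, 0.191], [-0.233, 0.49, -0.84, -1.046], [0.024, 0.867, 0.499, 0.725], [0.0, 0.0, 0.0, 1.0]] 0.9688307823129252 {}
wrist [[338.9128039900304, 0.0, 282.80134174931914], [0.0, 338.9128039900304, 208.2465792262164], [0.0, 0.0, 1.0]] [[0.368, 0.891, 0.265, 0.298], [-0.93, 0.354, 0.103, -0.554], [-0.002, -0.284, 0.959, 0.373], [0.0, 0.0, 0.0, 1.0]] 0.9963137755102041 {}
{'t': 0.15, 'q': array([-1.37248644e+00,  5.28267615e-01,  1.43359090e+00, -2.73060451e-06,
        1.18144663e+00, -1.78497204e-01]), 'qd': array([ 0.00053418, -0.00224499, -0.00283068,  0.00121925, -0.00146947,
        0.00107907]), 'tau': array([ 1.36041617e-03, -4.42742014e+01, -1.78275186e+01, -2.89631944e-04,
        5.60913337e-03, -1.23881006e-05]), 'tcp_pos': array([ 0.22988864, -0.58059117,  0.23055467]), 'tool_rot': array([ 9.82304031e-01,  1.87291372e-01, -9.74473349e-06, -8.56190949e-04]), 'force': array([ 0.08273137, -0.07213503, -0.68429803]), 'ft_torque': array([0.00973358, 0.02761541, 0.01091561]), 'gripper_force': 0.0, 'finger_gap': 0.9993598956178189}
```

View pics/scene0.png

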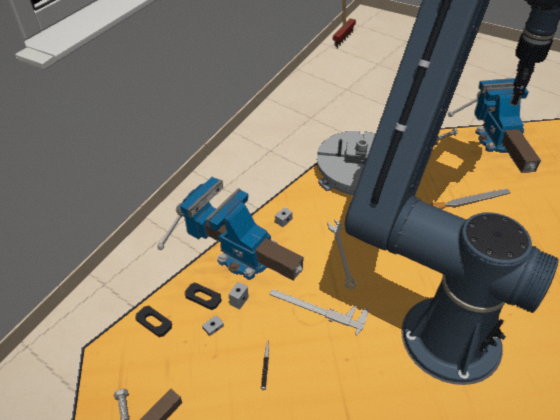

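View pics/side0.png

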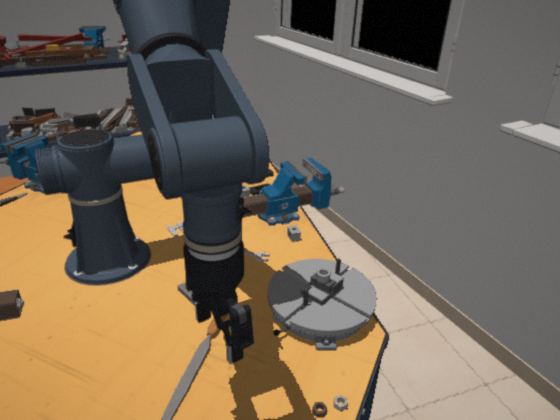

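The scene picture shows straps at (154,321) and (203,296), blocks at (283,216), (238,294) and (213,325), and the table near (360,160). A vise stands between them. The side picture shows the table at (322,297) with the casting, and the studs at (305,298) and (338,266).

```bash
python3 - <<'E'
from h import *
im,d,K,T=load("scene0");P=cloud(d,K,T)
for n,(u,v) in dict(bench=(330,400),s1=(143,311),s2=(193,288),bA=(283,214),bB=(239,289),bC=(212,324),tab=(345,180),vise=(240,225),jaw=(290,257)).items():
    print(n,P[v,u].round(3))
im,d,K,T=load("side0");P=cloud(d,K,T)
for n,(u,v) in dict(tab=(300,310),tabL=(270,297),tabR=(374,297),boss=(324,272),stud1=(305,293),stud2=(338,262),led1=(313,294),led2=(338,281),blk=(294,231),visetop=(318,165),visebase=(285,215)).items():
    print(n,P[v,u].round(3))
im,d,K,T=load("scene0");P=cloud(d,K,T)
# objects on bench: height map regions
z=P[...,2]; m=((z>0.008)&(z<0.06)&(P[...,0]>0.1)&(P[...,0]<1.0)).astype(np.uint8)
n,l,st,c=cv2.connectedComponentsWithStats(m)
for i in range(1,n):
    if st[i,4]>60: q=P[l==i];print(c[i].round(),st[i,4],q.min(0).round(3),q.max(0).round(3),np.median(q,0).round(3))
E
```

```text
bench [0.101 0.293 0.003]
s1 [0.542 0.43  0.012]
s2 [0.507 0.312 0.016]
bA [0.512 0.003 0.03 ]
bB [0.41  0.254 0.047]
bC [0.402 0.345 0.014]
tab [ 0.466 -0.195  0.049]
vise [0.507 0.155 0.11 ]
jaw [0.379 0.118 0.068]
tab [ 0.433 -0.332  0.035]
tabL [ 0.373 -0.295  0.052]
tabR [ 0.604 -0.341  0.049]
boss [ 0.5   -0.287  0.096]
stud1 [ 0.441 -0.336  0.085]
stud2 [ 0.541 -0.265  0.101]
led1 [ 0.465 -0.32   0.065]
led2 [ 0.529 -0.304  0.079]
blk [ 0.51  -0.007  0.028]
visetop [0.633 0.173 0.143]
visebase [0.509 0.093 0.023]
[497. 138.] 1234 [ 0.112 -0.823  0.008] [ 0.441 -0.584  0.06 ] [ 0.269 -0.666  0.034]
[446. 135.] 93 [ 0.376 -0.65   0.008] [ 0.409 -0.548  0.023] [ 0.394 -0.613  0.014]
[340. 161.] 2075 [ 0.429 -0.416  0.008] [ 0.621 -0.164  0.06 ] [ 0.529 -0.235  0.051]
[464. 200.] 360 [ 0.148 -0.495  0.008] [ 0.259 -0.305  0.025] [ 0.203 -0.394  0.012]
[173. 223.] 155 [0.677 0.187 0.008] [0.712 0.273 0.059] [0.691 0.219 0.03 ]
[283. 216.] 214 [ 0.497 -0.021  0.009] [0.531 0.024 0.037] [0.508 0.005 0.029]
[241. 256.] 1695 [0.344 0.096 0.008] [0.668 0.218 0.06 ] [0.479 0.184 0.032]
[202. 295.] 470 [0.434 0.277 0.008] [0.525 0.338 0.019] [0.478 0.309 0.013]
[238. 294.] 357 [0.392 0.234 0.008] [0.429 0.28  0.052] [0.405 0.262 0.043]
[153. 320.] 508 [0.463 0.404 0.008] [0.555 0.455 0.018] [0.506 0.429 0.013]
[338. 317.] 141 [0.184 0.118 0.008] [0.242 0.153 0.015] [0.213 0.134 0.01 ]
[212. 325.] 235 [0.386 0.324 0.008] [0.418 0.366 0.022] [0.4   0.346 0.015]
[264. 369.] 156 [0.214 0.301 0.008] [0.274 0.372 0.015] [0.241 0.341 0.01 ]
[122. 403.] 288 [0.359 0.565 0.008] [0.423 0.608 0.029] [0.395 0.588 0.017]
[163. 406.] 660 [0.308 0.503 0.008] [0.342 0.586 0.037] [0.322 0.537 0.03 ]
```

```bash
python3 -m handwheel '[[[1,-0.48,0,0],[1,-0.48,0,0],[1,-0.48,0,0],[1,-0.48,0,0],[1,-0.48,0,0],[1,-0.48,0,0],[1,-0.48,0,0],[1,-0.48,0,0],[1,-0.48,0,0],[1,-0.48,0,0],[1,-0.48,0,0],[1,-0.48,0,0],[1,-0.48,0,0],[0,0,0,0],[0,0,0,0]]]' 85
python3 -c "
from h import *
shot('wrist','w1');shot('scene','sc1')"
python3 -m handwheel '[[[-1,0,0,0],[-1,0,0,0],[-1,0,0,0],[0,0,0,0],[0,0,0,0]]]'
python3 -c "
from h import *
shot('wrist','w2')"
```

```text
t: 2.02
tcp_pos: [0.4746, -0.3157, 0.2313]
tool_rot: [0.982, 0.188, -0.0, -0.0]
force: [-0.0, -0.8, -0.0]
finger_gap: 0.992
gripper_force: 0.0
t: 2.75
tcp_pos: [0.4052, -0.3445, 0.2314]
tool_rot: [0.982, 0.187, 0.0, 0.0]
force: [-0.2, 0.4, 0.1]
finger_gap: 0.995
gripper_force: 0.0
```

View pics/w1.png

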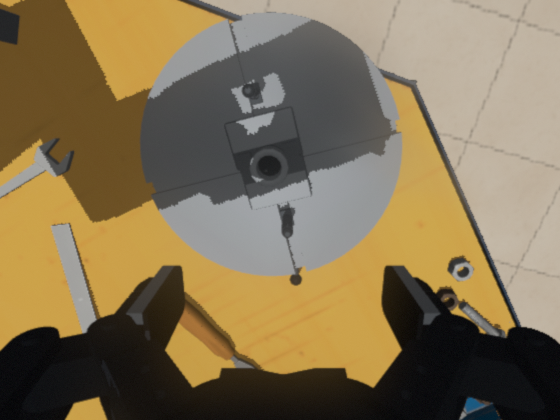

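View pics/w2.png

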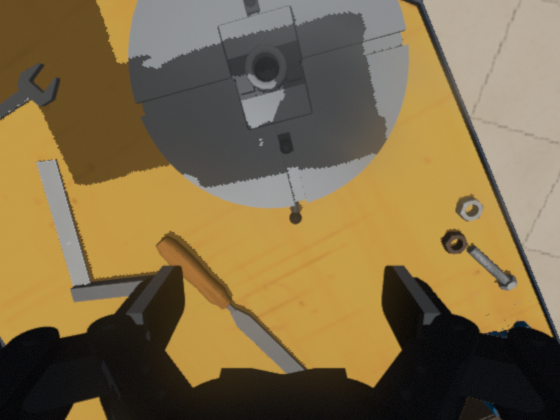

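w1 shows the table with the casting boss at (268,163), the far stud at (249,88) and the near stud at (288,215). In w2 the boss is at (266,68) and the near stud at (285,143). I'll compute positions from depth and check them by triangulation.

```bash
python3 - <<'E'
from h import *
for t in("w1","w2"):
    im,d,K,T=load(t);P=cloud(d,K,T);z=P[...,2]
    print(t)
    near=(abs(P[...,0]-.49)<.14)&(abs(P[...,1]+.295)<.14)
    print("surf",np.median(z[near&(z>.03)&(z<.06)]).round(4))
    for n,lo,hi in(("l15",.059,.071),("l30",.0755,.0825),("boss",.098,.112),("any",.085,.12)):
        m=(near&(z>lo)&(z<hi)).astype(np.uint8)
        k,l,st,c=cv2.connectedComponentsWithStats(m)
        for i in range(1,k):
            if st[i,4]>12:
                q=P[l==i];r=cv2.minAreaRect((q[:,:2]*1000).astype(np.float32))
                print(n,c[i].round(1),st[i,4],q.mean(0).round(4),np.median(q[:,2]).round(4),np.round(r[0],1),np.round(r[1],1),round(r[2],1))
a=cv2.imread("pics/w1.png")[50:260,180:340];b=cv2.imread("pics/w2.png")[0:190,180:340]
a=cv2.resize(a,None,fx=2.8,fy=2.8,interpolation=2);b=cv2.resize(b,None,fx=2,fy=2,interpolation=2)
c=np.zeros((588,800,3),np.uint8);c[:,:448]=a[:588];c[:380,450:770]=b;cv2.imwrite("pics/c1.png",cv2.convertScaleAbs(c,alpha=1.7))
E
```

```text
w1
surf 0.0504
l15 [256.7  94.7] 13 [ 0.5441 -0.264   0.0662] 0.067 [ 544.  -263.8] [2.5 8.9] 85.6
l15 [279.9 189.6] 1550 [ 0.4731 -0.3134  0.0653] 0.0654 [ 477.3 -308. ] [40.5 59.9] 36.1
l15 [286.  219.3] 41 [ 0.448  -0.3297  0.0647] 0.0647 [ 447.4 -329.7] [ 3.6 10. ] 32.2
l30 [262.1 132.2] 2512 [ 0.5174 -0.2799  0.0802] 0.0803 [ 512.2 -282.8] [42. 60.] 35.8
l30 [286.3 224.2] 30 [ 0.448  -0.3298  0.0791] 0.0787 [ 447.5 -330.1] [ 3.9 10.2] 25.9
boss [248.3  90.7] 167 [ 0.5443 -0.2605  0.1068] 0.1072 [ 544.2 -260.3] [10.1  9.6] 17.5
boss [268.4 167. ] 792 [ 0.4959 -0.295   0.1048] 0.1051 [ 495.6 -295.2] [30.8 31.4] 21.5
any [248.8  91. ] 183 [ 0.5442 -0.2608  0.1054] 0.1068 [ 544.2 -260.3] [10.1  9.8] 17.5
any [268.6 166.1] 1336 [ 0.4955 -0.295   0.098 ] 0.104 [ 493.4 -295.3] [35.5 36. ] 3.9
any [286.5 231.4] 121 [ 0.4458 -0.3309  0.0914] 0.0918 [ 444.9 -331.3] [ 9.6 10.2] 35.5
w2
surf 0.0504
l15 [248.8   1.4] 37 [ 0.5401 -0.2618  0.0632] 0.063 [ 540.3 -261.7] [2.4 8.2] 26.4
l15 [275.6 103.7] 2467 [ 0.4741 -0.3107  0.0652] 0.0652 [ 478.3 -307.2] [42.5 60.1] 36.0
l30 [258.1  34. ] 2846 [ 0.5177 -0.2794  0.0802] 0.0803 [ 512.2 -282.8] [42.1 60.1] 35.9
boss [265.2  66.6] 967 [ 0.4955 -0.2951  0.1049] 0.1051 [ 495.1 -295.1] [30.8 31.3] 24.4
any [265.8  67.6] 1597 [ 0.4956 -0.2952  0.0981] 0.1042 [ 496.1 -295.9] [31.4 36.1] 59.3
any [285.4 147.2] 130 [ 0.4451 -0.3313  0.0919] 0.0921 [ 445.  -331.4] [9.6 9.2] 21.8
```

View pics/c1.png

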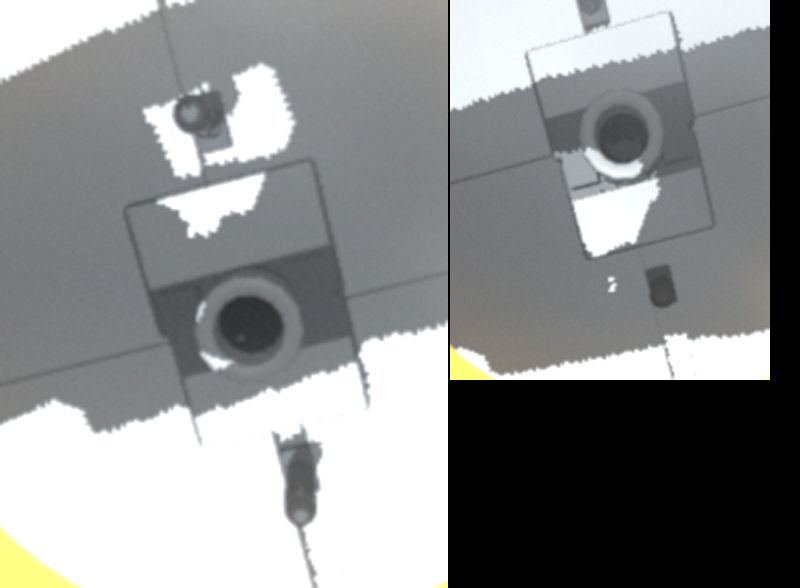

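Casting centre is (0.4953,-0.2952), axis at 35.9°, with the high ledge on the +u side. Depth agrees across views (ledges at 65.2 and 80.2, surface 50.4). Next I'll move to the 30 mm block.

```bash
python3 -m handwheel '[[[0.57,-0.94,0,0],[0.57,-0.94,0,0],[0.57,-0.94,0,0],[0.57,-0.94,0,0],[0.57,-0.94,0,0],[0.57,-0.94,0,0],[0.57,-0.94,0,0],[0.57,-0.94,0,0],[0.57,-0.94,0,0],[0.57,-0.94,0,0],[0.57,-0.94,0,0],[0.57,-0.94,0,0],[0,0,0,0],[0,0,0,0]]]' 60
cat >> h.py <<'E'
def blobs(d,K,T,box,lo,hi,mn=60):
    P=cloud(d,K,T);z=P[...,2]
    m=((z>lo)&(z<hi)&(P[...,0]>box[0])&(P[...,0]<box[1])&(P[...,1]>box[2])&(P[...,1]<box[3])).astype(np.uint8)
    k,l,st,c=cv2.connectedComponentsWithStats(m)
    for i in range(1,k):
        if st[i,4]>mn:
            q=P[l==i];r=cv2.minAreaRect((q[:,:2]*1000).astype(np.float32));cr=cv2.boxPoints(r)
            (e,f)=(cr[1]-cr[0],cr[2]-cr[1]);e=e if np.hypot(*e)>np.hypot(*f) else f
            print("px",c[i].round(),st[i,4],"z",np.median(q[:,2]).round(4),"ctr",np.round(r[0],1),"size",np.round(r[1],1),"long axis deg",round(np.degrees(np.arctan2(e[1],e[0]))%180,1))
def togo(x,y,z,yaw):
    s=sense();M=R.from_quat(s["tool_rot"]).as_matrix();cur=np.degrees(np.arctan2(M[1,0],M[0,0]))
    dv=M.T@(np.array([x,y,z])-s["tcp_pos"]);dy=(cur-yaw+90)%180-90
    print("pos",s["tcp_pos"].round(4),"yaw",cur.round(1),"units xyz",(dv/.025).round(2),"turn units",(dy/6).round(2),"t",s["t"],"q6",s["q"][5].round(2),"tilt",(M[2]).round(4))
E
python3 - <<'E'
from h import *
im,d,K,T=shot("wrist","w3");blobs(d,K,T,(.45,.58,-.07,.07),.024,.036);blobs(d,K,T,(.45,.58,-.07,.07),.012,.04)
im,d,K,T=shot("scene","sc3");blobs(d,K,T,(.45,.58,-.07,.07),.024,.036)
togo(.51,0,.1,90)
E
```

```text
t: 4.55
tcp_pos: [0.4606, -0.019, 0.2313]
tool_rot: [0.982, 0.188, 0.0, 0.0]
force: [-0.4, -0.8, -0.0]
finger_gap: 0.704
gripper_force: 0.0
px [281. 125.] 1169 z 0.0304 ctr [512.5   2.9] size [27.8 40.1] long axis deg 93.9
px [281. 125.] 1175 z 0.0304 ctr [512.7   2.9] size [28.3 40.1] long axis deg 93.7
px [283. 214.] 143 z 0.0307 ctr [512.5   2.1] size [30.3 43.4] long axis deg 97.1
pos [ 0.4605 -0.0196  0.2313] yaw 21.6 units xyz [ 2.13 -0.    5.25] turn units -11.41 t 4.65 q6 0.91 tilt [ 1.e-04  4.e-04 -1.e+00]
```

View pics/w3.png

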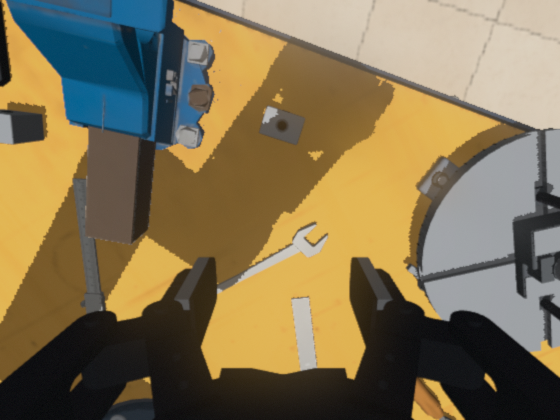

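The block shows at (281,125) with bench clear around it: centre (0.5126,0.0028), long axis 93.9°, top at 30.4 mm. Now above it.

```bash
python3 -m handwheel '[[[0.76,-0.02,0.5,0],[0.76,-0.02,0.5,0],[0.76,-0.02,0.5,0],[0,0,0.9,1],[0,0,0.9,1],[0,0,1,0.95],[0,0,1,0],[0,0,1,0],[0,0,0,0],[0,0,0,0]]]' 62
python3 -c "
from h import *
togo(.5126,.0028,.005,3.9)"
```

```text
t: 5.9
tcp_pos: [0.5133, 0.0028, 0.0743]
tool_rot: [0.999, 0.033, 0.0, 0.0]
force: [0.5, 0.6, 0.5]
finger_gap: 0.727
gripper_force: 0.0
pos [0.5133 0.0028 0.0743] yaw 3.8 units xyz [-0.03 -0.    2.77] turn units -0.01 t 5.9 q6 1.29 tilt [ 9.e-04  3.e-04 -1.e+00]
```

```bash
python3 -m handwheel '[[[-0.03,0,0.9,0],[0,0,0.9,0],[0,0,0.6,0],[0,0,0.37,0],[0,0,0,0]]]' 62
python3 -m handwheel '[[[0,0,0,0],[0,0,0,0],[0,0,0,0],[0,0,0,0],[0,0,0,0]]]' 20 60
python3 -m handwheel '[[[0,0,-0.4,0],[0,0,-1,0],[0,0,-1,0],[0,0,0,0]]]'
python3 -c "
from h import *
im,d,K,T=shot('wrist','w4');togo(.5731,-.2389,.2,35.9)"
```

```text
t: 6.52
tcp_pos: [0.512, 0.0033, 0.0044]
tool_rot: [0.999, 0.034, -0.0, -0.0]
force: [-0.7, 0.5, -0.1]
finger_gap: 0.728
gripper_force: 0.0
t: 7.15
tcp_pos: [0.5125, 0.0033, 0.0054]
tool_rot: [0.999, 0.034, 0.001, 0.0]
force: [-0.4, 0.5, 6.9]
finger_gap: 0.459
gripper_force: 61.6
t: 7.65
tcp_pos: [0.5131, 0.0032, 0.0661]
tool_rot: [0.999, 0.034, 0.002, 0.0]
force: [-0.1, -0.0, -2.4]
finger_gap: 0.455
gripper_force: 60.9
pos [0.5123 0.0033 0.0651] yaw 3.9 units xyz [ 1.78  9.83 -5.39] turn units -5.33 t 7.7 q6 1.29 tilt [ 1.5e-03  4.0e-04 -1.0e+00]
```

View pics/w4.png

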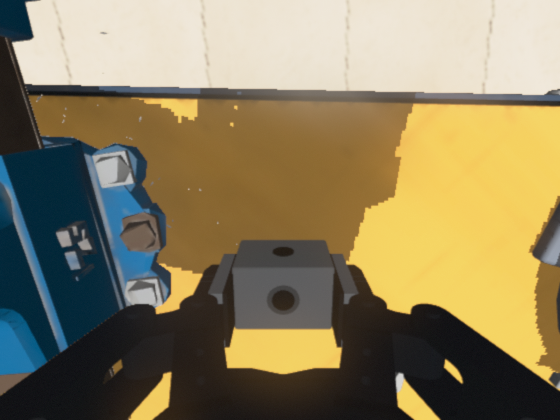

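The 30 mm block is held squarely, with its hole at (283,298). Carrying it to the high side.

```bash
python3 -m handwheel '[[[0,0,-0.7,0],[0,0,-1,0],[0,0,-1,0],[0.17,0.98,-0.5,0],[0.18,0.98,-0.5,0],[0.18,0.98,-0.5,0],[0.18,0.98,-0.5,0],[0.18,0.98,-0.5,0],[0.18,0.98,0,0],[0.18,0.98,0,0],[0.18,0.98,0,0],[0.18,0.98,0,0],[0.17,0.98,0,0],[0,0,0,0]]]'
python3 -m handwheel '[[[0,0,0,-0.89],[0,0,0,-0.89],[0,0,0,-0.89],[0,0,0,-0.89],[0,0,0,-0.89],[0,0,0,-0.88],[0,0,0,0],[0,0,0,0]]]'
python3 -c "
from h import *
togo(.5731,-.2389,.0555,35.9)
im,d,K,T=shot('wrist','w5');P=cloud(d,K,T);print(P[300,260].round(4),P[300,310].round(4),P[280,285].round(4),P[320,285].round(4))"
```

```text
t: 9.45
tcp_pos: [0.5736, -0.2407, 0.1942]
tool_rot: [0.999, 0.033, 0.0, 0.0]
force: [0.2, -0.8, -3.4]
finger_gap: 0.452
gripper_force: 60.8
t: 10.45
tcp_pos: [0.5728, -0.2376, 0.1944]
tool_rot: [0.952, 0.307, -0.0, -0.0]
force: [0.2, 0.1, -3.5]
finger_gap: 0.454
gripper_force: 60.8
pos [ 0.5728 -0.2376  0.1944] yaw 35.8 units xyz [-0.02  0.05  5.56] turn units -0.01 t 10.45 q6 0.37 tilt [-1.e-04 -7.e-04 -1.e+00]
[ 0.5681 -0.2304  0.2195] [ 0.5795 -0.2465  0.2192] [ 0.5808 -0.2334  0.219 ] [ 0.5666 -0.2436  0.2198]
```

```bash
python3 -m handwheel '[[[-0.02,0.05,1,0],[0,0,1,0],[0,0,1,0],[0,0,1,0],[0,0,0.8,0],[0,0,0.5,0],[0,0,0.2,0],[0,0,0.06,0],[0,0,0,0],[0,0,0,0]]]'
python3 -c "
from h import *
togo(.5731,-.2389,.0555,35.9)"
```

```text
t: 11.75
tcp_pos: [0.5738, -0.2396, 0.0563]
tool_rot: [0.951, 0.308, 0.0, 0.001]
force: [-0.9, -0.3, -1.5]
finger_gap: 0.456
gripper_force: 61.0
pos [ 0.5738 -0.2396  0.0563] yaw 35.9 units xyz [-0.01 -0.04  0.03] turn units -0.01 t 11.75 q6 0.37 tilt [ 5.0e-04  1.3e-03 -1.0e+00]
```

```bash
python3 -m handwheel '[[[0,0,0.05,0],[0,0,0,0]]]'
python3 -m handwheel '[[[0,0,0,0],[0,0,0,0],[0,0,0,0]]]' 62
python3 -m handwheel '[[[0,0,-0.4,0],[0,0,-1,0],[0,0,-1,0],[0,0,-1,0],[0,0,-1,0],[0,0,-1,0],[0,0,-1,0],[0,0,-1,0],[0,0,0,0]]]' 85
python3 -c "
from h import *
im,d,K,T=shot('wrist','w6');blobs(d,K,T,(.55,.62,-.28,-.2),.074,.087)
im,d,K,T=shot('scene','sc6');blobs(d,K,T,(.36,.57,.22,.48),.009,.055)
togo(.44,.28,.27,35.9)"
```

```text
t: 12.0
tcp_pos: [0.5738, -0.2396, 0.0554]
tool_rot: [0.951, 0.308, 0.0, 0.001]
force: [0.1, 0.6, 4.8]
finger_gap: 0.457
gripper_force: 61.6
t: 12.38
tcp_pos: [0.5733, -0.2394, 0.0541]
tool_rot: [0.951, 0.308, -0.0, -0.0]
force: [0.1, -0.2, -0.1]
finger_gap: 0.726
gripper_force: 0.0
t: 13.5
tcp_pos: [0.5746, -0.2401, 0.2421]
tool_rot: [0.951, 0.308, 0.002, 0.002]
force: [-0.0, -0.0, 1.1]
finger_gap: 0.994
gripper_force: 0.0
px [281. 190.] 1333 z 0.0803 ctr [ 573.9 -239.6] size [28.4 40.1] long axis deg 125.9
px [203. 295.] 446 z 0.0129 ctr [478.7 307.6] size [89.2 45.4] long axis deg 15.7
px [238. 294.] 355 z 0.0433 ctr [410.7 257.1] size [30.7 43.2] long axis deg 107.2
px [153. 320.] 493 z 0.0128 ctr [507.3 428.6] size [88.4 43.4] long axis deg 7.8
px [212. 324.] 222 z 0.0151 ctr [402.2 344.6] size [41.3 30.1] long axis deg 84.9
pos [ 0.573  -0.2391  0.2391] yaw 35.9 units xyz [  7.86 -19.94  -1.23] turn units -0.01 t 13.6 q6 0.37 tilt [-1.e-04 -3.e-04 -1.e+00]
```

```bash
python3 -m handwheel '[[[0.39,-1,-0.06,0],[0.39,-1,-0.06,0],[0.39,-1,-0.06,0],[0.39,-1,-0.06,0],[0.39,-1,-0.06,0],[0.39,-1,-0.06,0],[0.39,-1,-0.06,0],[0.39,-1,-0.06,0],[0.39,-1,-0.06,0],[0.39,-1,-0.06,0],[0.39,-1,-0.06,0],[0.39,-1,-0.06,0],[0.39,-1,-0.06,0],[0.39,-1,-0.06,0],[0.39,-1,-0.06,0],[0.39,-1,-0.06,0],[0.39,-1,-0.06,0],[0.39,-1,-0.06,0],[0.39,-1,-0.06,0],[0,0,0,0]]]' 70
python3 -m handwheel '[[[0,0,0,0]]]'
python3 -c "
from h import *
im,d,K,T=shot('wrist','w7')
for lo,hi in((.009,.019),(.04,.05),(.009,.05)): print(lo);blobs(d,K,T,(.36,.6,.2,.5),lo,hi)
togo(.402,.345,.1,0)"
```

```text
t: 16.1
tcp_pos: [0.4438, 0.2559, 0.2681]
tool_rot: [0.951, 0.31, 0.0, -0.0]
force: [-0.1, -0.7, -0.1]
finger_gap: 0.821
gripper_force: 0.0
t: 16.23
tcp_pos: [0.4447, 0.254, 0.2678]
tool_rot: [0.951, 0.308, -0.0, 0.0]
force: [0.5, 0.4, -0.1]
finger_gap: 0.82
gripper_force: 0.0
0.009
px [181.  34.] 2262 z 0.0124 ctr [504.2 430.5] size [81.7 43. ] long axis deg 7.5
px [261. 118.] 2139 z 0.0125 ctr [478.5 309.8] size [86.  42.1] long axis deg 16.0
px [341. 157.] 555 z 0.0149 ctr [488.8 209.6] size [ 19.1 100.9] long axis deg 180.0
px [196. 156.] 864 z 0.0154 ctr [400.8 346.5] size [39.9 29.1] long axis deg 85.4
0.04
px [261. 199.] 892 z 0.0454 ctr [410.4 258.8] size [28.6 39.7] long axis deg 104.8
0.009
px [181.  34.] 2262 z 0.0124 ctr [504.2 430.5] size [81.7 43. ] long axis deg 7.5
px [261. 118.] 2139 z 0.0125 ctr [478.5 309.8] size [86.  42.1] long axis deg 16.0
px [344. 156.] 919 z 0.0168 ctr [488.8 209.6] size [ 19.1 100.9] long axis deg 180.0
px [196. 156.] 864 z 0.0154 ctr [400.8 346.5] size [39.9 29.1] long axis deg 85.4
px [262. 196.] 1086 z 0.0452 ctr [410.4 258.8] size [28.6 39.7] long axis deg 104.9
pos [0.4449 0.2537 0.2678] yaw 35.9 units xyz [ 0.75 -3.97  6.71] turn units 5.98 t 16.275 q6 1.25 tilt [-3.e-04  4.e-04 -1.e+00]
```

View pics/w7.png

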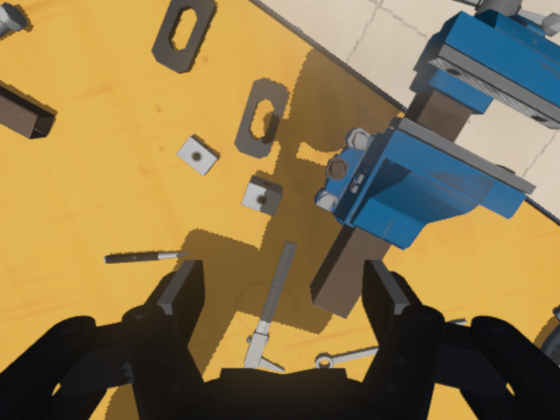

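The view shows block 15 at (196,156), block 45 at (262,197), strap_2 at (261,118) and strap_1 at (181,34). Next I'll pick the 15 mm block at (0.4008,0.3465), gripping along its 85.4° axis.

```bash
python3 -m handwheel '[[[0.15,-0.81,0,0],[0.15,-0.81,0,0],[0.15,-0.81,0.3,0],[0.15,-0.81,0.5,0],[0.15,-0.8,0.5,0],[0,0,1,0.96],[0,0,1,0.96],[0,0,1,0.96],[0,0,1,0.96],[0,0,1,0.97],[0,0,0.8,0.97],[0,0,0.6,0.97],[0,0,0,0],[0,0,0,0]]]' 58
python3 -c "
from h import *
togo(.4008,.3465,.001,-4.6)"
```

```text
t: 18.02
tcp_pos: [0.4018, 0.3467, 0.0758]
tool_rot: [0.999, -0.04, 0.0, -0.0]
force: [0.6, 0.2, 0.1]
finger_gap: 0.68
gripper_force: 0.0
pos [0.4018 0.3467 0.0758] yaw -4.6 units xyz [-0.04  0.01  2.99] turn units 0.0 t 18.025 q6 2.15 tilt [ 7.e-04 -4.e-04 -1.e+00]
```

```bash
python3 -m handwheel '[[[-0.04,0,0.9,0],[0,0,0.9,0],[0,0,0.7,0],[0,0,0.4,0],[0,0,0,0]]]'
python3 -m handwheel '[[[0,0,0,0],[0,0,0,0],[0,0,0,0],[0,0,0,0],[0,0,0,0]]]' 20 60
python3 -m handwheel '[[[0,0,-0.4,0],[0,0,-1,0],[0,0,-1,0],[0,0,-1,0],[0,0,-1,0],[0,0,-1,0],[0,0,-1,0],[0,0,-1,0],[0,0,0,0]]]'
python3 -c "
from h import *
im,d,K,T=shot('wrist','w8');P=cloud(d,K,T);print(P[300,260].round(4),P[300,310].round(4),P[285,285].round(4),P[320,285].round(4))
togo(.4175,-.3515,.2,35.9)"
```

```text
t: 18.65
tcp_pos: [0.4, 0.3469, 0.0024]
tool_rot: [0.999, -0.04, -0.0, 0.0]
force: [0.4, 0.6, 0.3]
finger_gap: 0.678
gripper_force: 0.0
t: 19.27
tcp_pos: [0.4007, 0.3474, 0.0037]
tool_rot: [0.999, -0.04, 0.001, -0.0]
force: [-0.7, -0.7, 6.2]
finger_gap: 0.45
gripper_force: 61.0
t: 20.4
tcp_pos: [0.401, 0.3476, 0.1896]
tool_rot: [0.999, -0.04, 0.002, -0.001]
force: [0.2, -0.4, -1.3]
finger_gap: 0.443
gripper_force: 60.5
[0.394  0.3584 0.2013] [0.3931 0.3365 0.2027] [0.4005 0.3468 0.2014] [ 0.244   0.3584 -0.0008]
pos [0.4002 0.347  0.1883] yaw -4.6 units xyz [ 2.95 27.79 -0.48] turn units -6.75 t 20.45 q6 2.15 tilt [ 1.2e-03 -8.0e-04 -1.0e+00]
```

```bash
python3 -m handwheel '[[[0.4,1,-0.1,0],[0.4,1,-0.1,0],[0.4,1,-0.1,0],[0.4,1,-0.1,0],[0.4,1,-0.1,0],[0.4,1,0,0],[0.4,1,0,0],[0.4,1,0,0],[0.4,1,0,0],[0.4,1,0,0],[0.4,1,0,0],[0.4,1,0,0],[0.4,1,0,0],[0.4,1,0,0]]]'
python3 -m handwheel '[[[-0.19,1,0,0],[-0.19,1,0,0],[-0.19,1,0,0],[-0.19,1,0,0],[-0.19,1,0,0],[-0.19,1,0,0],[-0.19,1,0,0],[-0.19,1,0,0],[-0.19,1,0,0],[-0.19,1,0,0],[-0.19,1,0,0],[-0.19,1,0,0],[-0.19,1,0,0],[-0.19,0.79,0,0],[0,0,0,0]]]'
python3 -m handwheel '[[[0,0,0,-0.96],[0,0,0,-0.96],[0,0,0,-0.96],[0,0,0,-0.96],[0,0,0,-0.97],[0,0,0,-0.97],[0,0,0,-0.97],[0,0,0,0],[0,0,0,0]]]'
python3 -c "
from h import *
togo(.4175,-.3515,.0535,35.9)
im,d,K,T=shot('wrist','w9');P=cloud(d,K,T);print(P[300,260].round(4),P[300,310].round(4),P[285,285].round(4))"
```

```text
t: 22.2
tcp_pos: [0.5104, -0.0138, 0.1987]
tool_rot: [0.999, -0.04, -0.002, -0.0]
force: [0.2, -0.3, -1.6]
finger_gap: 0.445
gripper_force: 60.5
t: 24.08
tcp_pos: [0.4167, -0.3522, 0.1994]
tool_rot: [0.999, -0.042, -0.0, -0.001]
force: [0.5, -0.2, -1.1]
finger_gap: 0.448
gripper_force: 60.6
t: 25.2
tcp_pos: [0.4173, -0.3506, 0.2001]
tool_rot: [0.952, 0.308, -0.0, -0.0]
force: [1.0, 0.2, -1.2]
finger_gap: 0.448
gripper_force: 60.5
pos [ 0.4173 -0.3506  0.2001] yaw 35.8 units xyz [-0.02  0.04  5.86] turn units -0.01 t 25.2 q6 0.04 tilt [ 1.e-04 -9.e-04 -1.e+00]
[ 0.4052 -0.3475  0.2117] [ 0.418  -0.3654  0.2115] [ 0.4182 -0.3517  0.2128]
```

```bash
python3 -m handwheel '[[[-0.02,0.04,1,0],[0,0,1,0],[0,0,1,0],[0,0,1,0],[0,0,1,0],[0,0,0.5,0],[0,0,0.25,0],[0,0,0.09,0],[0,0,0,0],[0,0,0,0]]]'
```

```text
t: 26.5
tcp_pos: [0.4178, -0.3528, 0.055]
tool_rot: [0.951, 0.308, 0.0, 0.001]
force: [0.3, 0.2, -1.9]
finger_gap: 0.444
gripper_force: 60.6
```

```bash
python3 -m handwheel '[[[0,0,0.07,0],[0,0,0,0]]]'
python3 -m handwheel '[[[0,0,0,0],[0,0,0,0],[0,0,0,0]]]' 60
python3 -m handwheel '[[[0,0,-0.4,0],[0,0,-1,0],[0,0,-1,0],[0,0,-1,0],[0,0,-1,0],[0,0,-1,0],[0,0,-1,0],[0,0,-0.6,0],[0,0,0,0]]]' 85
python3 -c "
from h import *
im,d,K,T=shot('wrist','w10');blobs(d,K,T,(.37,.44,-.38,-.31),.06,.072);blobs(d,K,T,(.46,.56,-.32,-.25),.075,.085)
togo(.43,.25,.25,35.9)"
```

```text
t: 26.75
tcp_pos: [0.4178, -0.3529, 0.0537]
tool_rot: [0.951, 0.308, 0.0, 0.001]
force: [0.0, 0.7, 5.6]
finger_gap: 0.447
gripper_force: 61.2
t: 27.12
tcp_pos: [0.4175, -0.3525, 0.0525]
tool_rot: [0.951, 0.308, -0.0, -0.0]
force: [-0.6, 0.5, 0.3]
finger_gap: 0.699
gripper_force: 0.0
t: 28.25
tcp_pos: [0.4179, -0.353, 0.2288]
tool_rot: [0.951, 0.308, 0.0, 0.001]
force: [0.1, -0.1, -0.2]
finger_gap: 0.994
gripper_force: 0.0
px [282. 188.] 1279 z 0.0654 ctr [ 418.7 -352.3] size [28.1 39.6] long axis deg 126.6
px [280.  47.] 3625 z 0.0806 ctr [ 507.4 -286.4] size [54.3 60.1] long axis deg 125.8
pos [ 0.4174 -0.3524  0.2277] yaw 35.9 units xyz [ 14.53 -19.23  -0.9 ] turn units -0.01 t 28.3 q6 0.04 tilt [ 0.e+00  4.e-04 -1.e+00]
```

```bash
python3 -m handwheel '[[[0.83,-0.95,0,0],[0.83,-0.95,0,0],[0.83,-0.95,0,0],[0.83,-0.95,0,0],[0.83,-0.95,0,0],[0.83,-0.95,0,0],[0.83,-0.95,0,0],[0.83,-0.95,0,0],[0.83,-0.95,0,0],[0.83,-0.95,0,0],[0.83,-0.95,0,0],[0.83,-0.95,0,0],[0.83,-0.95,0,0],[0.83,-0.95,0,0],[0.83,-0.95,0,0],[0.83,-0.95,0,0],[0.83,-0.96,0,0],[0.83,-0.96,0,0],[0.83,-0.96,0,0],[0.83,-0.96,0,0]]]' 62
python3 -m handwheel '[[[0.85,-0.98,0,0],[0,0,0.9,0.83],[0,0,1,0.83],[0,0,1,0.83],[0,0,1,0.83],[0,0,1,0],[0,0,0.8,0],[0,0,0,0],[0,0,0,0]]]'
python3 -c "
from h import *
im,d,K,T=shot('wrist','w11');blobs(d,K,T,(.36,.6,.25,.4),.009,.019);
im,d,K,T=shot('scene','sc11');blobs(d,K,T,(.36,.6,.2,.5),.009,.055)
togo(.4785,.3098,.002,16)"
```

```text
t: 30.8
tcp_pos: [0.4741, 0.2771, 0.226]
tool_rot: [0.951, 0.308, -0.002, 0.0]
force: [-0.3, 0.0, 0.4]
finger_gap: 0.726
gripper_force: 0.0
t: 31.92
tcp_pos: [0.4777, 0.3087, 0.0849]
tool_rot: [0.99, 0.139, -0.0, 0.0]
force: [0.2, 0.0, -0.1]
finger_gap: 0.729
gripper_force: 0.0
px [282. 214.] 5746 z 0.0124 ctr [478.6 309.7] size [86.8 42.1] long axis deg 16.1
px [318. 307.] 366 z 0.0137 ctr [421.8 267.2] size [10.7 34.5] long axis deg 123.3
px [228. 263.] 158 z 0.0174 ctr [501.9 209. ] size [75.2 17.6] long axis deg 0.1
px [203. 295.] 434 z 0.0127 ctr [479.3 308.1] size [88.5 44.8] long axis deg 15.5
px [238. 294.] 353 z 0.0427 ctr [410.3 257.9] size [30.7 43. ] long axis deg 107.6
px [153. 320.] 485 z 0.0127 ctr [507.9 428.7] size [88.6 44. ] long axis deg 7.6
pos [0.4783 0.3089 0.0857] yaw 15.9 units xyz [ 0.02 -0.03  3.35] turn units -0.01 t 32.025 q6 1.67 tilt [ 1.3e-03 -1.0e-04 -1.0e+00]
```

```bash
python3 -m handwheel '[[[0.02,-0.03,0.9,0],[0,0,0.9,0],[0,0,0.9,0],[0,0,0.57,0],[0,0,0,0]]]'
python3 -m handwheel '[[[0,0,0,0],[0,0,0,0],[0,0,0,0],[0,0,0,0],[0,0,0,0]]]' 20 80
python3 -m handwheel '[[[0,0,-0.4,0],[0,0,-1,0],[0,0,-1,0],[0,0,-1,0],[0,0,-1,0],[0,0,-1,0],[0,0,-1,0],[0,0,-1,0],[0,0,-0.6,0],[0,0,0,0],[0,0,0,0]]]'
python3 -c "
from h import *
im,d,K,T=shot('wrist','w12');P=cloud(d,K,T)
s=sense();M=R.from_quat(s['tool_rot']).as_matrix();L=(P-s['tcp_pos'])@M
m=(abs(L[...,0])<.045)&(abs(L[...,1])<.019)&(L[...,2]>-.02)&(L[...,2]<.03)&(np.arange(420)[:,None]<340)
q=L[m];A=np.c_[q[:,:2],np.ones(len(q))];print(len(q),q.min(0).round(4),q.max(0).round(4),np.linalg.lstsq(A,q[:,2],rcond=None)[0].round(4))
togo(.5488,-.2565,.2,35.9)"
```

```text
t: 32.65
tcp_pos: [0.4777, 0.3094, 0.0029]
tool_rot: [0.99, 0.139, -0.001, 0.0]
force: [1.7, 0.6, -1.0]
finger_gap: 0.721
gripper_force: 0.0
t: 33.28
tcp_pos: [0.4787, 0.3098, 0.0048]
tool_rot: [0.99, 0.139, 0.001, -0.0]
force: [-0.8, 0.1, 6.5]
finger_gap: 0.457
gripper_force: 80.5
t: 34.65
tcp_pos: [0.4773, 0.3092, 0.2024]
tool_rot: [0.99, 0.139, -0.001, 0.0]
force: [-0.3, -0.3, -2.8]
finger_gap: 0.46
gripper_force: 81.1
10767 [-0.032  -0.019  -0.0102] [0.0437 0.019  0.005 ] [-0.0049  0.0001 -0.0071]
pos [0.4772 0.3092 0.2022] yaw 15.9 units xyz [-3.46 22.54  0.1 ] turn units -3.33 t 34.7 q6 1.67 tilt [-2.6e-03  2.0e-04 -1.0e+00]
```

View pics/w12.png

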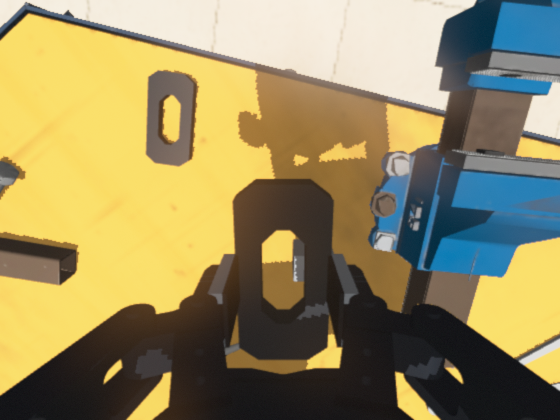

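Strap is held level and centred, with its slot at (288,270). Carrying it to the high stud.

```bash
python3 -m handwheel '[[[-0.15,1,-0.05,0],[-0.15,1,-0.05,0],[-0.15,1,-0.05,0],[-0.15,1,-0.05,0],[-0.15,1,0,0],[-0.15,1,0,0],[-0.15,1,0,0],[-0.15,1,0,0],[-0.15,1,0,0],[-0.15,1,0,0],[-0.15,1,0,0],[-0.15,1,0,0],[-0.15,1,0,0],[-0.15,1,0,0],[-0.15,1,0,0],[-0.15,1,0,0],[-0.15,1,0,0],[-0.15,1,0,0],[-0.15,1,0,0],[-0.15,1,0,0]]]'
python3 -m handwheel '[[[-0.15,0.85,0,0],[-0.15,0.85,0,0],[-0.15,0.84,0,0],[0,0,0,-0.83],[0,0,0,-0.83],[0,0,0,-0.83],[0,0,0,-0.84],[0,0,0,0],[0,0,0,0]]]'
python3 -c "
from h import *
togo(.5488,-.2565,.12,35.9)"
```

```text
t: 37.2
tcp_pos: [0.5429, -0.1925, 0.2072]
tool_rot: [0.99, 0.139, -0.001, -0.001]
force: [1.0, 0.0, -2.5]
finger_gap: 0.454
gripper_force: 81.1
t: 38.33
tcp_pos: [0.55, -0.2562, 0.2083]
tool_rot: [0.951, 0.308, 0.0, -0.0]
force: [-0.5, -0.2, -2.0]
finger_gap: 0.456
gripper_force: 81.2
pos [ 0.55   -0.2562  0.2083] yaw 35.9 units xyz [-0.04 -0.02  3.53] turn units -0.01 t 38.325 q6 0.33 tilt [ 0. -0. -1.]
```

```bash
python3 -m handwheel '[[[-0.04,-0.02,1,0],[0,0,1,0],[0,0,1,0],[0,0,0.4,0],[0,0,0,0]]]'
python3 -c "
from h import *
im,d,K,T=shot('wrist','w13');blobs(d,K,T,(.48,.63,-.32,-.2),.125,.137);blobs(d,K,T,(.48,.62,-.32,-.2),.102,.112,20)
togo(.5488,-.2565,.0845,35.9)"
```

```text
t: 38.95
tcp_pos: [0.5487, -0.256, 0.1228]
tool_rot: [0.951, 0.308, -0.0, -0.001]
force: [0.2, 0.3, -2.0]
finger_gap: 0.459
gripper_force: 81.2
px [282. 267.] 13052 z 0.1304 ctr [ 548.7 -256.5] size [87.3 52.3] long axis deg 36.0
px [212. 268.] 61 z 0.1345 ctr [ 537.1 -227.1] size [1.1 5. ] long axis deg 123.7
px [353. 268.] 61 z 0.1343 ctr [ 572.8 -276.5] size [1.1 5. ] long axis deg 118.2
px [283. 264.] 315 z 0.1069 ctr [ 544.8 -259.6] size [9.9 9.7] long axis deg 53.8
px [282. 366.] 315 z 0.105 ctr [ 491.9 -297.7] size [12.5 31.2] long axis deg 126.7
pos [ 0.5492 -0.2564  0.1237] yaw 35.9 units xyz [-0.02 -0.01  1.57] turn units 0.0 t 39.0 q6 0.32 tilt [ 2.e-04  6.e-04 -1.e+00]
```

View pics/w13.png

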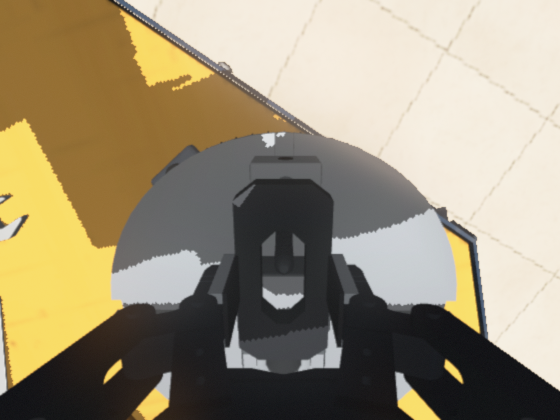

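The stud shows inside the slot at (283,264) and the strap centre is on target, so I'll lower it.

```bash
python3 -m handwheel '[[[0,0,0.6,0],[0,0,0.5,0],[0,0,0.3,0],[0,0,0.1,0],[0,0,0,0]]]'
python3 -m handwheel '[[[0,0,0.06,0],[0,0,0,0]]]'
```

```text
t: 39.62
tcp_pos: [0.5489, -0.2562, 0.0857]
tool_rot: [0.951, 0.308, -0.0, -0.0]
force: [0.1, -0.3, -2.9]
finger_gap: 0.453
gripper_force: 81.2
t: 39.88
tcp_pos: [0.5492, -0.2564, 0.0848]
tool_rot: [0.951, 0.308, 0.0, 0.001]
force: [0.2, 0.5, -0.3]
finger_gap: 0.458
gripper_force: 81.3
```

```bash
python3 -m handwheel '[[[0,0,0.02,0],[0,0,0,0],[0,0,0,0]]]' 52
python3 -m handwheel '[[[0,0,0,0],[0,0,0,0]]]' 62
python3 -m handwheel '[[[0,0,-0.4,0],[0,0,-1,0],[0,0,-1,0],[0,0,-1,0],[0,0,-1,0],[0,0,-1,0],[0,0,0,0]]]' 85
python3 -c "
from h import *
im,d,K,T=shot('wrist','w14');blobs(d,K,T,(.48,.63,-.34,-.19),.089,.0955);P=cloud(d,K,T);z=P[...,2]
m=(abs(P[...,0]-.549)<.04)&(abs(P[...,1]+.2565)<.04)&(z>.088)&(z<.098);q=P[m];print(np.linalg.lstsq(np.c_[q[:,:2],np.ones(len(q))],q[:,2],rcond=None)[0].round(4))
blobs(d,K,T,(.45,.54,-.34,-.25),.1,.109);blobs(d,K,T,(.44,.5,-.36,-.27),.06,.07)
togo(.507,.4287,.23,7.6)"
```

```text
t: 40.25
tcp_pos: [0.549, -0.2563, 0.084]
tool_rot: [0.951, 0.308, 0.0, 0.0]
force: [0.0, 0.1, -0.4]
finger_gap: 0.613
gripper_force: 0.0
t: 40.5
tcp_pos: [0.5489, -0.2561, 0.0838]
tool_rot: [0.951, 0.308, 0.0, 0.0]
force: [0.7, 0.3, 0.3]
finger_gap: 0.724
gripper_force: 0.0
t: 41.38
tcp_pos: [0.5502, -0.257, 0.2216]
tool_rot: [0.951, 0.308, 0.002, 0.002]
force: [-0.4, -0.8, -0.8]
finger_gap: 0.997
gripper_force: 0.0
px [280. 197.] 3787 z 0.0925 ctr [ 549.1 -256.5] size [86.4 42. ] long axis deg 36.0
px [280. 259.] 106 z 0.0922 ctr [ 503.4 -289. ] size [11.9 30.2] long axis deg 126.7
px [280. 281.] 78 z 0.0921 ctr [ 490.  -299.6] size [ 7.8 18.7] long axis deg 128.4
[-0.0004  0.0006  0.0929]
px [280. 278.] 707 z 0.1051 ctr [ 495.5 -294.8] size [31.1 31.1] long axis deg 60.8
px [279. 289.] 648 z 0.0654 ctr [ 475.1 -309.8] size [33.9 60. ] long axis deg 124.2
px [280. 312.] 63 z 0.0647 ctr [ 447.3 -329.7] size [ 4.6 10.3] long axis deg 124.0
pos [ 0.5492 -0.2563  0.2199] yaw 35.9 units xyz [ 14.71 -23.18  -0.45] turn units 4.72 t 41.425 q6 0.32 tilt [ 8.0e-04  2.3e-03 -1.0e+00]
```

```bash
python3 -m handwheel '[[[0.61,-0.97,0,0],[0.61,-0.97,0,0],[0.61,-0.97,0,0],[0.61,-0.97,0,0],[0.61,-0.97,0,0],[0.61,-0.97,0,0],[0.61,-0.97,0,0],[0.61,-0.97,0,0],[0.61,-0.97,0,0],[0.61,-0.97,0,0],[0.61,-0.97,0,0],[0.61,-0.97,0,0],[0.61,-0.97,0,0],[0.61,-0.97,0,0],[0.61,-0.97,0,0],[0.61,-0.97,0,0],[0.61,-0.97,0,0],[0.61,-0.97,0,0],[0.61,-0.97,0,0],[0.61,-0.97,0,0]]]' 62
python3 -m handwheel '[[[0.61,-0.95,0,0],[0.61,-0.95,0,0],[0.61,-0.95,0,0],[0.61,-0.95,0,0],[0,0,0.8,0.94],[0,0,1,0.94],[0,0,1,0.94],[0,0,1,0.95],[0,0,1,0.95],[0,0,0.6,0],[0,0,0,0],[0,0,0,0]]]'
python3 -c "
from h import *
im,d,K,T=shot('wrist','w15');blobs(d,K,T,(.36,.6,.36,.5),.009,.019);
togo(.507,.4295,.003,7.6)"
```

```text
t: 43.92
tcp_pos: [0.5102, 0.3161, 0.2171]
tool_rot: [0.951, 0.308, -0.002, 0.0]
force: [-0.4, 0.2, -0.1]
finger_gap: 0.721
gripper_force: 0.0
t: 45.42
tcp_pos: [0.5053, 0.4286, 0.0844]
tool_rot: [0.998, 0.067, 0.001, -0.0]
force: [-0.3, 0.3, 0.4]
finger_gap: 0.726
gripper_force: 0.0
px [280. 215.] 5805 z 0.0124 ctr [506.6 430.7] size [86.4 42.2] long axis deg 7.7
pos [0.5056 0.4287 0.0848] yaw 7.6 units xyz [ 0.05 -0.02  3.27] turn units 0.01 t 45.475 q6 1.97 tilt [ 1.9e-03 -8.0e-04 -1.0e+00]
```

```bash
python3 -m handwheel '[[[0.05,-0.07,0.9,0],[0,0,0.9,0],[0,0,0.9,0],[0,0,0.55,0],[0,0,0,0]]]'
python3 -m handwheel '[[[0,0,0,0],[0,0,0,0],[0,0,0,0],[0,0,0,0],[0,0,0,0]]]' 20 80
python3 -m handwheel '[[[0,0,-0.4,0],[0,0,-1,0],[0,0,-1,0],[0,0,-1,0],[0,0,-1,0],[0,0,-1,0],[0,0,-1,0],[0,0,-1,0],[0,0,-0.6,0],[0,0,0,0],[0,0,0,0]]]'
python3 -c "
from h import *
im,d,K,T=shot('wrist','w16');z=sense()['tcp_pos'][2];blobs(d,K,T,(.44,.57,.38,.48),z+.003,z+.012)
togo(.4418,-.3339,.21,35.9)"
```

```text
t: 46.1
tcp_pos: [0.505, 0.4297, 0.0009]
tool_rot: [0.998, 0.066, -0.001, 0.001]
force: [0.1, -0.3, -0.3]
finger_gap: 0.726
gripper_force: 0.0
t: 46.72
tcp_pos: [0.5067, 0.4307, 0.0038]
tool_rot: [0.998, 0.066, 0.001, -0.001]
force: [0.2, -0.0, 5.3]
finger_gap: 0.463
gripper_force: 81.3
t: 48.1
tcp_pos: [0.5051, 0.4297, 0.2013]
tool_rot: [0.998, 0.066, -0.001, 0.001]
force: [0.4, 0.5, -0.9]
finger_gap: 0.465
gripper_force: 80.8
px [283. 268.] 13052 z 0.2099 ctr [505.4 430. ] size [86.6 52.3] long axis deg 7.3
pos [0.505  0.4297 0.2011] yaw 7.6 units xyz [-6.55 29.94 -0.3 ] turn units -4.72 t 48.15 q6 1.97 tilt [-0.0027  0.0012 -1.    ]
```

```bash
python3 -m handwheel '[[[-0.21,0.97,-0.05,0],[-0.21,0.97,-0.05,0],[-0.21,0.97,-0.05,0],[-0.21,0.97,-0.05,0],[-0.21,0.97,-0.05,0],[-0.21,0.97,-0.05,0],[-0.21,0.97,0,0],[-0.21,0.97,0,0],[-0.21,0.97,0,0],[-0.21,0.97,0,0],[-0.21,0.97,0,0],[-0.21,0.97,0,0],[-0.21,0.97,0,0],[-0.21,0.97,0,0],[-0.21,0.97,0,0],[-0.21,0.97,0,0],[-0.21,0.97,0,0],[-0.21,0.97,0,0],[-0.21,0.97,0,0],[-0.21,0.97,0,0]]]'
python3 -m handwheel '[[[-0.21,0.96,0,0],[-0.21,0.96,0,0],[-0.21,0.96,0,0],[-0.21,0.96,0,0],[-0.21,0.96,0,0],[-0.21,0.96,0,0],[-0.21,0.96,0,0],[-0.21,0.96,0,0],[-0.21,0.96,0,0],[-0.21,0.96,0,0],[-0.21,0.94,0,0],[0,0,0,-0.94],[0,0,0,-0.94],[0,0,0,-0.94],[0,0,0,-0.95],[0,0,0,-0.95],[0,0,0,0],[0,0,0,0]]]'
python3 -c "
from h import *
togo(.4418,-.3339,.11,35.9)"
```

```text
t: 50.65
tcp_pos: [0.4654, -0.0651, 0.2093]
tool_rot: [0.998, 0.066, -0.001, -0.0]
force: [-0.1, 0.3, -1.8]
finger_gap: 0.457
gripper_force: 80.9
t: 52.9
tcp_pos: [0.4436, -0.3336, 0.21]
tool_rot: [0.951, 0.308, -0.0, -0.0]
force: [0.8, -0.6, -1.8]
finger_gap: 0.464
gripper_force: 80.9
pos [ 0.4436 -0.3336  0.21  ] yaw 35.8 units xyz [-0.07 -0.03  4.  ] turn units -0.01 t 52.9 q6 0.1 tilt [-0.e+00 -2.e-04 -1.e+00]
```

```bash
python3 -m handwheel '[[[-0.07,-0.03,1,0],[0,0,1,0],[0,0,1,0],[0,0,0.9,0],[0,0,0,0],[0,0,0,0]]]'
python3 -c "
from h import *
im,d,K,T=shot('wrist','w17');z=sense()['tcp_pos'][2];blobs(d,K,T,(.37,.51,-.39,-.27),z+.003,z+.011);blobs(d,K,T,(.43,.46,-.35,-.31),.088,.097,20)
togo(.4418,-.3339,.0705,35.9)"
```

```text
t: 53.65
tcp_pos: [0.4423, -0.3342, 0.1132]
tool_rot: [0.951, 0.308, 0.0, 0.001]
force: [0.6, 0.4, -1.9]
finger_gap: 0.461
gripper_force: 81.0
px [282. 268.] 12975 z 0.1218 ctr [ 442.6 -334.2] size [86.8 52.6] long axis deg 35.7
px [281. 245.] 291 z 0.0923 ctr [ 444.9 -331.5] size [10. 10.] long axis deg 141.3
pos [ 0.4424 -0.3344  0.1136] yaw 35.9 units xyz [-0.01 -0.03  1.72] turn units 0.0 t 53.7 q6 0.1 tilt [ 2.0e-04  2.1e-03 -1.0e+00]
```

```bash
python3 -m handwheel '[[[0,0,0.6,0],[0,0,0.6,0],[0,0,0.35,0],[0,0,0.17,0],[0,0,0,0],[0,0,0,0]]]'
python3 -m handwheel '[[[0,0,0.05,0],[0,0,0,0]]]'
```

```text
t: 54.45
tcp_pos: [0.442, -0.3339, 0.0696]
tool_rot: [0.951, 0.308, 0.0, 0.0]
force: [1.0, -0.2, -2.2]
finger_gap: 0.461
gripper_force: 81.1
t: 54.7
tcp_pos: [0.442, -0.3339, 0.0688]
tool_rot: [0.951, 0.308, 0.0, 0.0]
force: [-0.2, 0.6, 2.1]
finger_gap: 0.459
gripper_force: 81.5
```

```bash
python3 -m handwheel '[[[0,0,0,0],[0,0,0,0],[0,0,0,0]]]' 52
python3 -m handwheel '[[[0,0,0,0],[0,0,0,0]]]' 62
python3 -m handwheel '[[[0,0,-0.4,0],[0,0,-1,0],[0,0,-1,0],[0,0,-1,0],[0,0,-1,0],[0,0,-1,0],[0,0,-1,0],[-1,0,0,0],[-1,0,0,0],[0,0,0,0],[0,0,0,0]]]' 85
python3 -c "
from h import *
im,d,K,T=shot('wrist','w18');blobs(d,K,T,(.37,.51,-.4,-.27),.073,.079)
blobs(d,K,T,(.46,.63,-.34,-.19),.089,.096);P=cloud(d,K,T);z=P[...,2]
m=(abs(P[...,0]-.442)<.04)&(abs(P[...,1]+.334)<.04)&(z>.073)&(z<.081);q=P[m];print(np.linalg.lstsq(np.c_[q[:,:2],np.ones(len(q))],q[:,2],rcond=None)[0].round(4))
blobs(d,K,T,(.45,.54,-.34,-.25),.1,.109);
im,d,K,T=shot('scene','sc18');blobs(d,K,T,(.36,.57,.22,.48),.009,.055)"
```

```text
t: 55.08
tcp_pos: [0.4418, -0.3337, 0.0683]
tool_rot: [0.951, 0.308, 0.0, -0.0]
force: [0.4, 0.4, 0.5]
finger_gap: 0.605
gripper_force: 0.0
t: 55.32
tcp_pos: [0.4418, -0.3337, 0.0683]
tool_rot: [0.951, 0.308, 0.0, -0.0]
force: [0.1, -0.5, -0.3]
finger_gap: 0.725
gripper_force: 0.0
t: 56.7
tcp_pos: [0.4016, -0.3628, 0.2287]
tool_rot: [0.951, 0.308, 0.0, 0.0]
force: [0.4, 0.1, -0.3]
finger_gap: 0.994
gripper_force: 0.0
px [283. 133.] 3736 z 0.0774 ctr [ 442.2 -333.9] size [85.5 42. ] long axis deg 35.9
px [283.   7.] 779 z 0.0923 ctr [ 518.1 -278.9] size [10.  41.2] long axis deg 126.1
[ 0.0014 -0.0011  0.0765]
px [282.  46.] 1044 z 0.1051 ctr [ 495.  -295.2] size [31.5 30.9] long axis deg 9.0
px [238. 294.] 358 z 0.0429 ctr [410.4 257.7] size [30.8 42.2] long axis deg 104.7
```

View pics/w18.png

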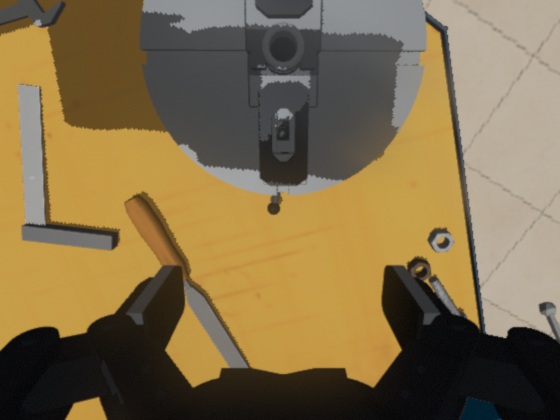

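The low strap lies level over its stud at (283,133) and on the axis. The casting boss at (282,46) hasn't moved, and neither has block 45. Handing in.

```bash
python3 -c "
from station import sign_off
print(sign_off())"
```

```text
the job is handed in; nothing more can be done
None
```

The job is handed in at about 57 s: the 15 mm and 30 mm blocks and both straps measured level and on the casting's axis in the last pictures, with the casting and the 45 mm block unmoved; the judge gave no verdict.

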